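# Push the puck diode into its heat-sink well

## Task

Two disc-shaped power diodes belong in the two round wells of the finned heat sink; one is already seated and the other lies loose on top of the plate between the wells. With the fingertips push the loose disc along the plate, never lifting it, until it drops over the rim into the empty well, pressing it down if need be, so that it lies flat and fully home on the copper disc there. Leave the seated diode in its well, do not disturb the other things, and finish clear of everything.

Things in the scene. Friction and masses are not known exactly. Their poses are not given: they have to be found in the camera images.
- puck: The loose diode: a flat disc 50 mm in diameter and 14 mm thick, steel faces with a white ceramic waist, about 0.12 kg. It starts flat on the plate, roughly midway between the wells. Origin at the centre of its underside, z up. Slides with ordinary friction; pushed over the well it tips over the rim and drops in.
- neighbour: The diode already seated in one of the two wells (either one): same disc, with its 2 mm copper disc fixed under it, together 50 mm in diameter and 16 mm high. Its top stands 2 mm above the plate. Origin at the centre of its underside, z up.
- shim: Loose flat copper disc, 50 mm in diameter and 2 mm thick, lying on the floor of the EMPTY well. The loose diode must end on top of it, and then its top stands 2 mm above the plate. Origin at the centre of its underside.
- well_a (a point): Centre of the mouth of one well, level with the top of the plate. Each well is round, 53 mm in diameter, 14 mm deep, flat floor, mouth edge broken by 1 mm. z up. On the +y side of the heat sink's own frame.
- well_b (a point): Centre of the mouth of the other, identical well; on the -y side of the heat sink's own frame, 190 mm from well_a.
- sink: Aluminium heat sink, screwed down: fins below, flat solid plate on top, 130 mm (its x) by 250 mm (its y) by 42 mm high. Origin at the centre of its underside on the table, so the top of the plate is 42 mm above the table. The two wells lie at y = +95 and -95 mm on its centre line.
- standoff: Bystander: brass hexagonal spacer 17 mm across and 30 mm tall, standing loose on the plate near the middle of its far long edge, about 53 mm off the centre line. Origin at the centre of its underside.
- clamp_bar: Bystander: dark steel clamp bar 140 x 30 x 12 mm with a low boss on top, lying on the table along the robot's side of the heat sink. Origin at the centre of its underside.
- screwdriver: Bystander: red-handled screwdriver 190 mm long lying on the table along the far side of the heat sink.
- tape: Bystander: roll of black tape lying flat, 80 mm in diameter, 18 mm high. Origin at the centre of its underside.
- meter: Bystander: yellow hand multimeter lying on its back, 160 x 80 x 42 mm. Origin at the centre of its underside.
- flux: Bystander: small bottle, 44 mm in diameter and 90 mm tall, standing. Origin at the centre of its underside.
Not all that is in view belongs to the job. Leave any turquoise look-alike of the neighbour alone. There is more than one size of the shim; the job needs the larger.

How it is judged:
By the outcome, as a careful person would: the job done as asked, in the order asked, and still so for the second after the job is handed in, with the robot touching nothing.
It also fails if it takes over 40 s, if anything falls off the work surface, if the arm or the gripper's body presses on something with over 40 N, if the wrist force passes 120 N, or if a joint passes its speed limit or range.

## Robot

A 6-joint arm with a two-finger parallel gripper is mounted at the origin on the work surface. World frame = base frame: x ahead of the robot, y to its left, z up, the work surface at z = 0. Lengths are in m, angles in rad, forces in N, time in s.
With the tool pointing down it reaches from about 0.35 to 0.85 m from the base axis. Payload 8.1 kg.
Tool frame: the origin (TCP) lies at the very end of the fingers, on their centre line; the grasp point (between the pads) lies 19 mm behind it; x points along the fingers, y is the direction in which the jaws open and shut, and the axes are right-handed (so a half turn about x gives the same grasp; the last joint's range is limited). The gripper opens to 93 mm and grips with 3 to 60 N. Pads are 15 mm wide; open, the fingers measure 128 mm over their backs; the gripper's body (75 mm by 188 mm) begins 65 mm behind the grasp point.
Start: joints at [-1.419, 0.13, 1.488, -0, 1.523, -0.085], TCP at [0.141, -0.583, 0.219] pointing down, gripper open.
Joint ranges: [-2.96, 2.96], [-0.89, 2.26], [0.02, 2.5], [-1.34, 4.48], [0, 2.73], [-2.66, 2.66]. Speed limits (rad/s): [2.39, 2.39, 2.79, 3.14, 3.14, 3.14].

## Interface

Orientations are given as a rotation vector (axis times angle).
In Python, from plant import * gives the robot as it stands. The module is installed in compiled form; this text tells all that it offers.
- The arm moves only by the tool apply_moves, never from a script. Its argument "series" is a list of rows, each an object with "jaw": the gripper's target within -1 to 1 (shut at 1, half-way at 0, fully open at -1); "linear": the shift along the tool's x, y, z normalised to -1 to 1, where 1 is 0.6 m, a list of three; "roll": the turn about the tool's x normalised to -1 to 1, where 1 is 30 degrees. A call has 1 to 20 rows; each row is the pose to reach, as a shift and turn from the pose measured when the call began, along the tool's axes at that moment; what a row does not reach only later rows make up. A row lasts 1/8 s, in which the tool goes at most 62.5 mm and 10.7 degrees, less where a joint would pass 70% of its speed; a pose out of reach is approached as far as the arm can. A call with a number of a shift or a turn outside -1 to 1 is refused whole. A call with a gripper value outside its range is refused whole. The fingers move at their own pace and stop on an object; "force" is the grip in N (left out, the last holds). Time passes only in rows, so rows that repeat a pose let the fingers close. It gives the time, the measured TCP pose, the force and the opening at its end, in the units of the state.
- read_state(): the state, without advancing time (a new reading comes with each control period).
- read_camera(name): name is "scene" or "top" or "wrist"; returns a dict with "pixels" (400x640x3 uint8, blue, green, red), "intrinsics" (3x3 intrinsics, pixels), "rvec" (rotation vector, rad) and "tvec" (3), from world to camera coordinates, as OpenCV has them; the wrist camera has in their place "tool_from_camera" (4x4, takes a point from camera to tool coordinates, whose origin is the TCP and whose axes are the tool frame's). Camera axes: x right, y down, z forward; pixel columns grow to the right and rows downward; lengths in m; the calibration is good to about 2 mm. A picture is of the moment at which its call begins: read the wrist's pose just before it. There is no depth.
- close_job(): hands the job in, once; it reports no verdict.
The state is a dict: "t": time; "q": joint angles; "dq": joint speeds; "joint_torque": joint torques, N m; "tool_pos": TCP position; "orientation": TCP orientation; "force": force on the tool from outside, world axes, zero at the start; "wrist_torque": the same for the moment, N m; "opening": finger opening in m.
Only numpy, scipy, OpenCV 4.12 (cv2) and the standard library are available. Lean on these libraries where they do the work, as an engineer would, in place of code of your own. Each camera call takes 0.05 s, during which the arm holds its last target. There are 200 camera calls.

## Working session

There is one attempt and no reset: what is moved stays moved. The work goes in short steps, Python scripts to look and compute and a tool call to move; the robot and the scene stay as the last step left them, time stands still between calls to the robot, and variables do not carry over. Pictures are saved under pics/ and viewed, about 8 in all and at most 12, crops included, and the job is handed in when it is done.

Besides the shell and the picture viewer there is one more tool, called after "Emit:" as name(argument=value, ...), one argument or row to a line, values as JSON. apply_moves: Moves the arm, as the interface text tells. Its arguments: {"type":"object","properties":{"series":{"type":"array"},"force":{"type":"number"}},"required":["series"]}

```bash
mkdir -p pics; cat > h.py <<'E'
from plant import *
import numpy as np, cv2
def ray(c,uv,z):
    R=cv2.Rodrigues(np.array(c["rvec"],float))[0]; t=np.array(c["tvec"],float).ravel()
    K=np.array(c["intrinsics"],float)
    uv=np.atleast_2d(np.array(uv,float)); d=np.c_[uv,np.ones(len(uv))]@np.linalg.inv(K).T@R
    o=-R.T@t; return o+d*((z-o[2])/d[:,2])[:,None]
def wcam(c,s):
    T=np.eye(4); T[:3,:3]=cv2.Rodrigues(np.array(s["orientation"],float))[0]; T[:3,3]=s["tool_pos"]
    M=np.linalg.inv(T@np.array(c["tool_from_camera"],float))
    return dict(c,rvec=cv2.Rodrigues(M[:3,:3])[0],tvec=M[:3,3])
def proj(c,P):
    return cv2.projectPoints(np.array(P,float).reshape(-1,1,3),np.array(c["rvec"],float),np.array(c["tvec"],float),np.array(c["intrinsics"],float),None)[0].reshape(-1,2)
E
python3 - <<'E'
from h import *
s=read_state();print({k:np.round(v,3) for k,v in s.items()})
print(cv2.Rodrigues(np.array(s["orientation"]))[0].round(3))
for n in("top","scene"):
    c=read_camera(n);cv2.imwrite(f"pics/{n}0.png",c["pixels"]);np.save(f"{n}0.npy",c,allow_pickle=True)
    R=cv2.Rodrigues(np.array(c["rvec"]))[0];print(n,(-R.T@np.array(c["tvec"]).ravel()).round(3),R[2].round(2))
E
```

```text
{'t': np.float64(0.0), 'q': array([-1.419,  0.131,  1.489,  0.   ,  1.523, -0.085]), 'dq': array([-0.001,  0.   , -0.   ,  0.001, -0.   , -0.   ]), 'joint_torque': array([ 2.0000e-03, -5.5984e+01, -4.9176e+01,  7.7000e-02,  3.5000e-02,
       -0.0000e+00]), 'tool_pos': array([ 0.141, -0.583,  0.218]), 'orientation': array([ 2.097,  0.251, -2.097]), 'force': array([1.005, 0.769, 0.629]), 'wrist_torque': array([-0.031,  0.058, -0.004]), 'opening': np.float64(0.093)}
[[-0.     0.235 -0.972]
 [ 0.002 -0.972 -0.235]
 [-1.    -0.002 -0.   ]]
top [0.424 0.    1.126] [ 0.11  0.01 -0.99]
scene [ 1.45  -0.502  0.715] [-0.73  0.43 -0.53]
```

View pics/top0.png

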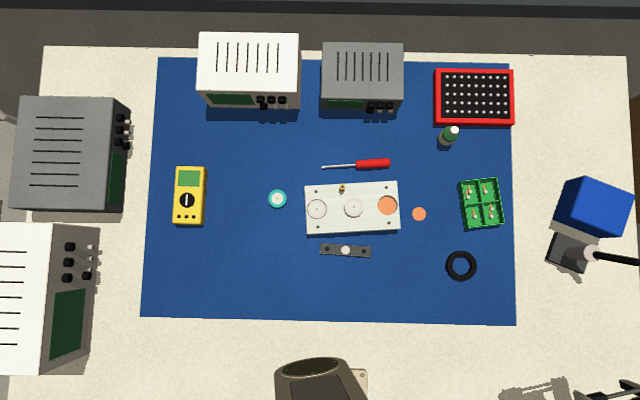

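View pics/scene0.png

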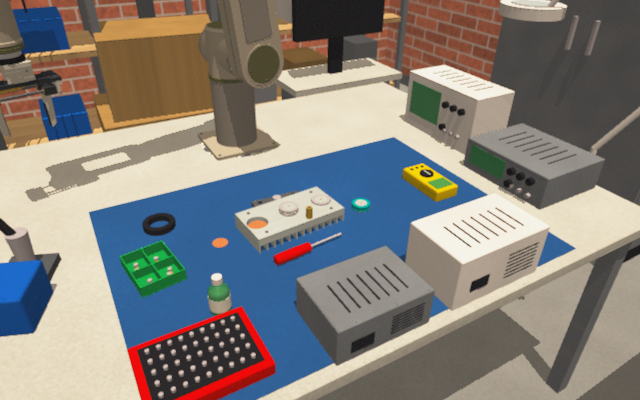

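The top view shows the sink around (352,208), the seated diode at (317,209), the loose puck at (353,208) and the empty well, with copper in it, at (387,205). The small copper disc at (419,214) and the turquoise disc at (277,198) are decoys. The standoff is at (342,189).

```bash
python3 - <<'E'
from h import *
c=np.load("top0.npy",allow_pickle=True).item()
for n,p,z in [("seated",(317,209),.044),("puck",(353.5,208),.056),("well",(387,205),.030),("standoff",(342,189),.07),("bar",(345,251),.012),("corners",[(305,186),(396.5,180.5),(400,229),(307,235)],.042)]:
    print(n,ray(c,p,z)[:,:2].round(4).tolist())
s=read_state();c=read_camera("wrist");print(np.round(c["tool_from_camera"],3),c["intrinsics"])
E
```

```text
seated [[0.5287, 0.0311]]
puck [[0.5322, -0.0659]]
well [[0.545, -0.1583]]
standoff [[0.5804, -0.0341]]
bar [[0.4184, -0.0471]]
corners [[0.5906, 0.0651], [0.6108, -0.1818], [0.48, -0.1915], [0.4586, 0.0561]]
[[-0.    -0.239  0.971 -0.166]
 [ 1.     0.001  0.     0.   ]
 [-0.001  0.971  0.239 -0.065]
 [ 0.     0.     0.     1.   ]] [[314.82147747   0.         320.80109022]
 [  0.         314.82147747 194.46559738]
 [  0.           0.           1.        ]]
```

Emit:
apply_moves(
  series=[
    {"jaw": 0.68, "linear": [0, -0.758, -0.859], "roll": -1},
    {"jaw": 0.68, "linear": [0, -0.758, -0.859], "roll": -1},
    {"jaw": 0.68, "linear": [0, -0.758, -0.859], "roll": -1},
    {"jaw": 0.68, "linear": [0, -0.758, -0.859], "roll": -1},
    {"jaw": 0.68, "linear": [0, -0.758, -0.859], "roll": -1},
    {"jaw": 0.68, "linear": [0, -0.758, -0.859], "roll": -1},
    {"jaw": 0.68, "linear": [0, -0.758, -0.859], "roll": -1},
    {"jaw": 0.68, "linear": [0, -0.758, -0.859], "roll": -1},
    {"jaw": 0.68, "linear": [0, -0.758, -0.859], "roll": -1},
    {"jaw": 0.68, "linear": [0, -0.758, -0.859], "roll": -1},
    {"jaw": 0.68, "linear": [0, -0.758, -0.859], "roll": -1},
    {"jaw": 0.68, "linear": [0, -0.758, -0.859], "roll": -1},
    {"jaw": 0.68, "linear": [0, -0.758, -0.859], "roll": -1},
    {"jaw": 0.68, "linear": [0, -0.758, -0.859], "roll": -1},
    {"jaw": 0.68, "linear": [0, -0.758, -0.859], "roll": -1},
    {"jaw": 0.68, "linear": [0, -0.758, -0.859], "roll": -1},
  ],
)

```text
t: 2.15
tool_pos: [0.5349, -0.0207, 0.2188]
orientation: [1.778, 0.71, -1.777]
force: [0.3, -0.1, 0.2]
opening: 0.0148
```

Emit:
apply_moves(
  series=[
    {"jaw": 0.68, "linear": [0, 0, 0], "roll": -1},
    {"jaw": 0.68, "linear": [0, 0, 0], "roll": -1},
    {"jaw": 0.68, "linear": [0, 0, 0], "roll": -1},
    {"jaw": 0.68, "linear": [0, 0, 0], "roll": -1},
  ],
)

```text
t: 2.65
tool_pos: [0.5348, -0.021, 0.2189]
orientation: [1.421, 1.059, -1.419]
force: [0.8, 0.8, -0.3]
opening: 0.015
```

Emit:
apply_moves(
  series=[
    {"jaw": 0.68, "linear": [0, 0, 0], "roll": -0.7},
    {"jaw": 0.68, "linear": [0, 0, 0], "roll": -0.7},
    {"jaw": 0.68, "linear": [0, 0, 0], "roll": -0.7},
    {"jaw": 0.68, "linear": [0, 0, 0], "roll": -0.7},
  ],
)

```text
t: 3.15
tool_pos: [0.5348, -0.0211, 0.2189]
orientation: [1.158, 1.242, -1.156]
force: [0.2, 0.7, -0.4]
opening: 0.0153
```

```bash
python3 - <<'E'
from h import *
s=read_state();c=read_camera("wrist");c=wcam(c,s);np.save("w1.npy",c,allow_pickle=True);cv2.imwrite("pics/w1.png",c["pixels"])
print({k:np.round(v,3) for k,v in s.items() if k in("t","tool_pos","force","opening")})
print(cv2.Rodrigues(np.array(s["orientation"]))[0].round(3))
print(proj(c,[[.535,-.064,.056],[.543,-.158,.042],[.5287,.031,.044]]).round(1))
E
```

```text
{'t': np.float64(3.15), 'tool_pos': array([ 0.535, -0.021,  0.219]), 'force': array([ 0.15 ,  0.669, -0.354]), 'opening': np.float64(0.015)}
[[ 0.     0.997  0.071]
 [ 0.001  0.071 -0.997]
 [-1.     0.001 -0.001]]
[[319.2 218.6]
 [320.4 289.3]
 [319.6 129.6]]
```

View pics/w1.png

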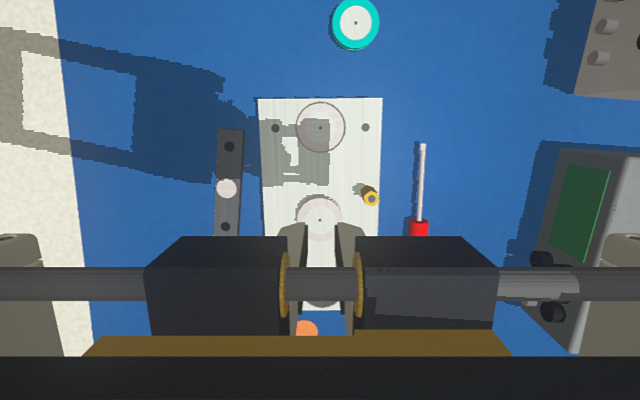

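The wrist view shows the seated diode at (320,128), the puck at (320,219) and the standoff at (370,197). The empty well is hidden by the fingers, so I'm shifting about 0.13 m toward it to see both.

Emit:
apply_moves(
  series=[
    {"jaw": 0.68, "linear": [0, 0, 0.217], "roll": 0},
    {"jaw": 0.68, "linear": [0, 0, 0.217], "roll": 0},
    {"jaw": 0.68, "linear": [0, 0, 0.217], "roll": 0},
    {"jaw": 0.68, "linear": [0, 0, 0.217], "roll": 0},
  ],
)

```text
t: 3.7
tool_pos: [0.544, -0.151, 0.2185]
orientation: [1.16, 1.242, -1.157]
force: [0.1, 1.1, 0.2]
opening: 0.0148
```

```bash
python3 - <<'E'
from h import *
s=read_state();c=read_camera("wrist");c=wcam(c,s);np.save("w2.npy",c,allow_pickle=True)
print(s["t"],s["tool_pos"].round(4) if hasattr(s["tool_pos"],"round") else s["tool_pos"])
im=c["pixels"]
cv2.imwrite("pics/w2.png",cv2.resize(im[80:280,200:440],None,fx=3,fy=3,interpolation=cv2.INTER_CUBIC))
E
```

```text
3.7 [ 0.544  -0.151   0.2185]
```

View pics/w2.png

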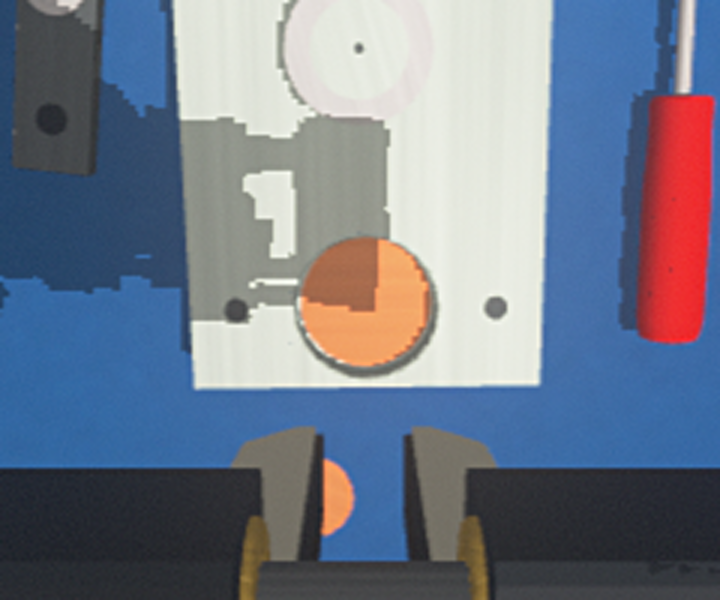

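The crop shows the puck centre mark at (359,48), the empty well mouth centred near (366,307) and the plate's screw holes at (236,310) and (496,308).

```bash
python3 - <<'E'
from h import *
c=np.load("w2.npy",allow_pickle=True).item();w1=np.load("w1.npy",allow_pickle=True).item()
f=lambda x,y:((x+.5)/3-.5+200,(y+.5)/3-.5+80)
W=ray(c,f(366,307),.042)[0];P=ray(c,f(359,48),.056)[0];H=ray(c,[f(236,310),f(496,308)],.042)
P1=ray(w1,(319.7,219.7),.056)[0]; A=ray(w1,(320.3,128),.044)[0]
print(W,P,H,P1,A)
d=W-P;print(np.hypot(*d[:2]),d[:2]/np.hypot(*d[:2]),np.hypot(*(W-A)[:2]),((W-A)[:2])/np.hypot(*(W-A)[:2]))
s=read_state();R=cv2.Rodrigues(np.array(s["orientation"]))[0]
u=d[:2]/np.hypot(*d[:2])
for n,g in [("behind",P[:2]-u*.040)]:
    print(n,g,(R.T@(np.r_[g,.2185]-s["tool_pos"])).round(4))
print("puck,well in tool",R.T@(P-s["tool_pos"]),R.T@(W-s["tool_pos"]))
E
```

```text
[ 0.54413311 -0.15545054  0.042     ] [ 0.53542656 -0.06516671  0.056     ] [[ 0.49621016 -0.15993003  0.042     ]
 [ 0.59212655 -0.15247886  0.042     ]] [ 0.53567668 -0.0651672   0.056     ] [0.52932776 0.03274763 0.044     ]
0.0907026749220249 [ 0.09598992 -0.99538231] 0.18877963188706048 [ 0.0784266  -0.99691989]
behind [ 0.53158697 -0.02535141] [ 0.0004 -0.0037 -0.1254]
puck,well in tool [ 0.162794   -0.00271399 -0.08508848] [ 0.1766203  -0.00040339  0.00561141]
```

Emit:
apply_moves(
  series=[
    {"jaw": 0.68, "linear": [0, -0.006, -0.209], "roll": -0.048},
    {"jaw": 0.68, "linear": [0, -0.006, -0.209], "roll": -0.048},
    {"jaw": 0.68, "linear": [0, -0.006, -0.209], "roll": -0.048},
    {"jaw": 0.68, "linear": [0.1, -0.006, -0.209], "roll": -0.048},
    {"jaw": 0.68, "linear": [0.19, -0.006, -0.209], "roll": -0.048},
    {"jaw": 0.68, "linear": [0.25, -0.006, -0.209], "roll": -0.048},
    {"jaw": 0.68, "linear": [0.275, -0.006, -0.209], "roll": -0.048},
    {"jaw": 0.68, "linear": [0.286, -0.006, -0.209], "roll": -0.048},
    {"jaw": 0.68, "linear": [0.286, -0.006, -0.209], "roll": -0.048},
  ],
)

```text
t: 4.88
tool_pos: [0.5326, -0.025, 0.0484]
orientation: [1.14, 1.253, -1.136]
force: [0.7, -0.3, 0.6]
opening: 0.0147
```

```bash
python3 - <<'E'
from h import *
s=read_state();R=cv2.Rodrigues(np.array(s["orientation"]))[0]
print(R.round(3),s["tool_pos"],s["force"])
for p in([.5355,-.0652,.056],[.5442,-.156,.042]):print((R.T@(np.array(p)-s["tool_pos"])).round(4))
E
```

```text
[[ 0.002  0.995  0.096]
 [ 0.002  0.096 -0.995]
 [-1.     0.002 -0.002]] [ 0.53259913 -0.02504614  0.04841046] [ 0.65638666 -0.27507072  0.5924784 ]
[-0.0077 -0.0009  0.0402]
[ 0.0062 -0.001   0.1315]
```

Emit:
apply_moves(
  series=[
    {"jaw": 0.68, "linear": [0.003, -0.0017, 0.008], "roll": 0},
    {"jaw": 0.68, "linear": [0.003, -0.0017, 0.016], "roll": 0},
    {"jaw": 0.68, "linear": [0.003, -0.0017, 0.024], "roll": 0},
    {"jaw": 0.68, "linear": [0.003, -0.0017, 0.032], "roll": 0},
    {"jaw": 0.68, "linear": [0.003, -0.0017, 0.04], "roll": 0},
    {"jaw": 0.68, "linear": [0.003, -0.0017, 0.048], "roll": 0},
    {"jaw": 0.68, "linear": [0.003, -0.0017, 0.056], "roll": 0},
    {"jaw": 0.68, "linear": [0.003, -0.0017, 0.064], "roll": 0},
    {"jaw": 0.68, "linear": [0.003, -0.0017, 0.072], "roll": 0},
    {"jaw": 0.68, "linear": [0.003, -0.0017, 0.08], "roll": 0},
    {"jaw": 0.68, "linear": [0.003, -0.0017, 0.088], "roll": 0},
    {"jaw": 0.68, "linear": [0.003, -0.0017, 0.096], "roll": 0},
    {"jaw": 0.68, "linear": [0.003, -0.0017, 0.104], "roll": 0},
    {"jaw": 0.68, "linear": [0.003, -0.0017, 0.112], "roll": 0},
    {"jaw": 0.68, "linear": [0.003, -0.0017, 0.117], "roll": 0},
    {"jaw": 0.68, "linear": [0.003, -0.0017, 0.117], "roll": 0},
  ],
)

```text
t: 6.88
tool_pos: [0.5382, -0.0954, 0.0464]
orientation: [1.14, 1.252, -1.137]
force: [0.1, -0.6, -0.8]
opening: 0.0149
```

```bash
python3 - <<'E'
from h import *
s=read_state();R=cv2.Rodrigues(np.array(s["orientation"]))[0]
print(s["tool_pos"],(R.T@(np.array([.5442,-.156,.042])-s["tool_pos"])).round(4))
a=read_camera("wrist")["pixels"];b=read_camera("top")["pixels"];d=read_camera("scene")["pixels"]
r=lambda i:cv2.resize(i,(400,250),interpolation=cv2.INTER_CUBIC)
cv2.imwrite("pics/p1.png",np.vstack([np.hstack([r(a[150:300,200:440]),r(b[170:245,300:420])]),np.hstack([r(d[180:255,225:345]),r(b)])]))
E
```

```text
[ 0.5382412  -0.09544668  0.04637369] [0.0043 0.0002 0.0609]
```

View pics/p1.png

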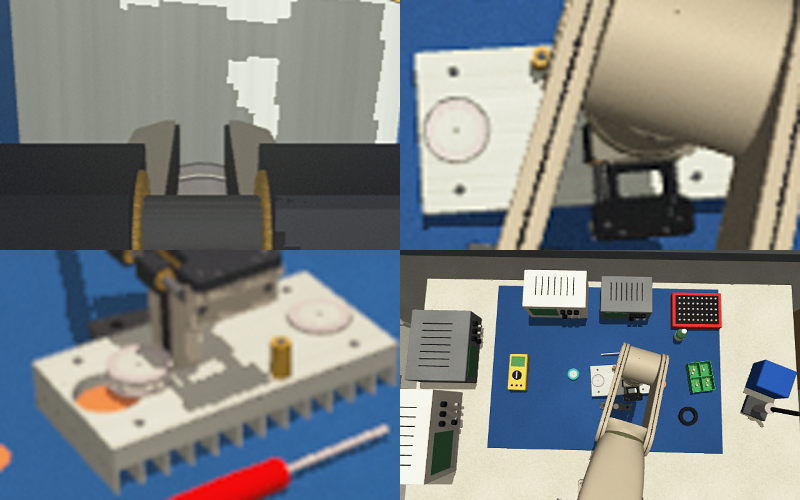

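The scene crop shows the puck beginning to overhang the empty well, well centred on it. The standoff and seated diode have not moved. I'll keep pushing slowly.

Emit:
apply_moves(
  series=[
    {"jaw": 0.68, "linear": [0, 0, 0.005], "roll": 0},
    {"jaw": 0.68, "linear": [0, 0, 0.01], "roll": 0},
    {"jaw": 0.68, "linear": [0, 0, 0.015], "roll": 0},
    {"jaw": 0.68, "linear": [0, 0, 0.02], "roll": 0},
    {"jaw": 0.68, "linear": [0, 0, 0.025], "roll": 0},
    {"jaw": 0.68, "linear": [0, 0, 0.03], "roll": 0},
    {"jaw": 0.68, "linear": [0, 0, 0.035], "roll": 0},
    {"jaw": 0.68, "linear": [0, 0, 0.039], "roll": 0},
    {"jaw": 0.68, "linear": [0, 0, 0.043], "roll": 0},
    {"jaw": 0.68, "linear": [0, 0, 0.047], "roll": 0},
    {"jaw": 0.68, "linear": [0, 0, 0.049], "roll": 0},
    {"jaw": 0.68, "linear": [0, 0, 0.049], "roll": 0},
  ],
)

```text
t: 8.52
tool_pos: [0.5409, -0.1246, 0.0462]
orientation: [1.14, 1.253, -1.137]
force: [0.1, 1.3, -0.9]
opening: 0.015
```

```bash
python3 - <<'E'
from h import *
s=read_state();R=cv2.Rodrigues(np.array(s["orientation"]))[0]
print(s["tool_pos"],(R.T@(np.array([.5442,-.156,.042])-s["tool_pos"])).round(4))
d=read_camera("scene")["pixels"]
cv2.imwrite("pics/p2.png",cv2.resize(d[180:255,225:345],None,fx=5,fy=5,interpolation=cv2.INTER_CUBIC))
E
```

```text
[ 0.54090332 -0.12462298  0.04622356] [0.0042 0.0003 0.0316]
```

View pics/p2.png

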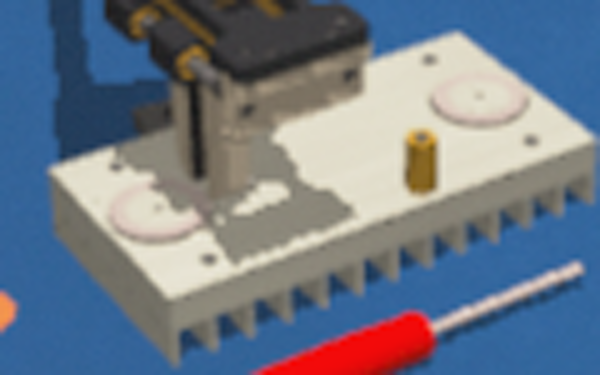

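The puck appears to have dropped in, since its top looks level with the seated one. I'll do a gentle press from above to confirm its height.

Emit:
apply_moves(
  series=[
    {"jaw": 0.68, "linear": [-0.05, 0, -0.005], "roll": 0},
    {"jaw": 0.68, "linear": [-0.05, 0, 0.0525], "roll": 0},
    {"jaw": 0.68, "linear": [-0.05, 0, 0.0525], "roll": 0},
    {"jaw": 0.68, "linear": [-0.03, 0, 0.0525], "roll": 0},
    {"jaw": 0.68, "linear": [-0.01, 0, 0.0525], "roll": 0},
    {"jaw": 0.68, "linear": [-0.003, 0, 0.0525], "roll": 0},
    {"jaw": 0.68, "linear": [0, 0, 0.0525], "roll": 0},
    {"jaw": 0.68, "linear": [0.001, 0, 0.0525], "roll": 0},
    {"jaw": 0.68, "linear": [0.002, 0, 0.0525], "roll": 0},
    {"jaw": 0.68, "linear": [0.003, 0, 0.0525], "roll": 0},
    {"jaw": 0.68, "linear": [0.003, 0, 0.0525], "roll": 0},
  ],
)

```text
t: 9.95
tool_pos: [0.544, -0.1559, 0.0445]
orientation: [1.14, 1.252, -1.137]
force: [0.2, -0.7, 0.3]
opening: 0.0146
```

Emit:
apply_moves(
  series=[
    {"jaw": 0.68, "linear": [0.0005, 0, 0], "roll": 0},
    {"jaw": 0.68, "linear": [0.001, 0, 0], "roll": 0},
    {"jaw": 0.68, "linear": [0.0015, 0, 0], "roll": 0},
    {"jaw": 0.68, "linear": [0.0015, 0, 0], "roll": 0},
  ],
)

```text
t: 10.45
tool_pos: [0.5441, -0.156, 0.0443]
orientation: [1.14, 1.252, -1.137]
force: [-3.0, 1.7, 7.1]
opening: 0.0146
```

Emit:
apply_moves(
  series=[
    {"jaw": 0.68, "linear": [-0.02, 0, 0], "roll": 0},
    {"jaw": 0.68, "linear": [-0.1, 0, 0], "roll": 0},
    {"jaw": 0.68, "linear": [-0.2, 0, 0], "roll": 0},
    {"jaw": 0.68, "linear": [-0.29, 0, 0.05], "roll": 0},
    {"jaw": 0.68, "linear": [-0.29, 0, 0.05], "roll": 0},
    {"jaw": 0.68, "linear": [-0.29, 0, 0.05], "roll": 0},
  ],
)

```text
t: 11.2
tool_pos: [0.5466, -0.1861, 0.2184]
orientation: [1.141, 1.252, -1.137]
force: [0.8, 1.0, 0.7]
opening: 0.0151
```

```bash
python3 - <<'E'
from h import *
s=read_state();print(s["t"],s["tool_pos"],s["force"])
a=read_camera("wrist")["pixels"];d=read_camera("scene")["pixels"]
r=lambda i:cv2.resize(i,(600,300),interpolation=cv2.INTER_CUBIC)
cv2.imwrite("pics/p3.png",np.vstack([r(a[60:220,160:480]),r(d[180:250,215:355])]))
E
```

```text
11.2 [ 0.54663442 -0.18613317  0.21840758] [0.78731999 0.96508272 0.67960565]
```

View pics/p3.png

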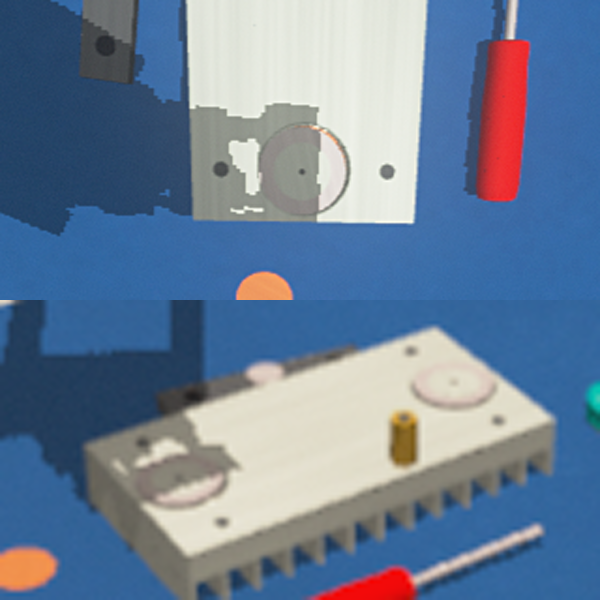

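The wrist view shows the puck flat in the well, its mark at (302,171) and an even thin gap around it with a sliver of shim visible. The standoff, seated diode, bar and screwdriver are where they were. Handing in.

```bash
python3 -c "
from plant import *
print(close_job())"
```

```text
the job is handed in; nothing more can be done
None
```

The loose diode is in the empty well (well_b), and I handed the job in at about 11 s of robot time. I slid it along the plate with two slightly open fingertips, without lifting it, until it dropped over the rim. Then I pressed it lightly from above.

**Seating:** The fingertips met the diode's top at about z = 44.3 mm with 7 N. Fully home is 44.0 mm, so this agrees within the measuring error.

**Final pictures:** The diode looks flat in the well. A thin sliver of the copper disc shows in the gap on one side, so the diode or copper disc is slightly off centre within the clearance. The seated diode, standoff, clamp bar and screwdriver look undisturbed. The gripper finished about 17 cm above the plate, touching nothing.

**Not checked:** I did not probe the diode's front and rear edges separately for tilt. I also did not compare its height by touch with the seated diode. The tape, meter and flux bottle were not in the last crops, but the arm stayed well away from them. No check failed or disagreed.

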